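# Load the slide board and hold it out to the pointer

## Task

Get the slide cases ready for handing over at the microscope: set the blue case squarely on the white one that stands on the wooden board, and then the yellow case squarely on the blue one. Then slide the board straight out over the end of its riser, without lifting or tipping it, until its red-striped front end is level with the red pointer beside it. Finish while still holding the board level there, since it would tip if let go, with all three cases standing on it in one column and everything else on the bench left where it was.

Things in the scene. Friction and masses are not known exactly. Their poses are not given: they have to be found in the camera images.
- riser: Fixed low grey bench riser, flat top 140 mm wide (own x) by 330 mm long (own y), top 45 mm above the bench. Origin under its centre on the bench. Its own +y is 'outward': the board slides that way, over the riser's end.
- riser_edge (a point): Middle of the top edge of the riser's outward end (165 mm along riser +y from its origin, 45 mm above the bench).
- board: Loose wooden board lying lengthwise on the riser, no guides: 320 mm long (own y, +y outward), 110 mm wide (own x), 12 mm thick, 0.4 to 0.65 kg. Origin at the centre of its underside. Slides with plain friction. Loaded, it tips once it overhangs more than about 120 to 145 mm unless its rear is held down (up to 8 N); at the pointer it overhangs 155 to 195 mm.
- board_front (a point): Middle of the top edge of the board's outward end, which carries a red stripe (board +y 160 mm, 12 mm above its underside).
- board_grip (a point): Centre of the top of the black grip block fixed upright near the board's rear end (board y -145 mm): 20 mm thick along the board's y, 60 mm wide along its x, 36 mm high above the board's top; this point is 48 mm above the board's underside. Pinch it from above across its 20 mm.
- pointer: Fixed red pointer bar on a steel rod with a round foot, on the bench beyond the riser's end, on the far side of the board's path: 60 mm long (own x, across the path), 6 mm thick, top 57 mm above the bench, level with the board's top. Origin on the bench below the bar's inner tip; own y parallel to riser y. The board passes about 25 mm clear of the tip.
- mark (a point): Top of the pointer bar's inner tip, on the centre line of its 6 mm thickness. The board's front end is level with it when both lie at the same distance along riser +y.
- case_white: White slide storage case, closed, about 120 g: 90 mm (own x) by 60 mm (own y) by 32 mm high; looks the same after a half turn; origin at the centre of its underside; stands on the board near its outward end, about 100 mm along board +y from the board's centre, its own x roughly across the board.
- case_blue: Blue-violet slide storage case, closed, about 120 g: 90 mm (own x) by 60 mm (own y) by 32 mm high; looks the same after a half turn; origin at the centre of its underside; starts on the bench.
- case_yellow: Yellow slide storage case, closed, about 120 g: 90 mm (own x) by 60 mm (own y) by 32 mm high; looks the same after a half turn; origin at the centre of its underside; starts on the bench.
- case_grey: Bystander: grey closed slide case, 90 x 60 x 32 mm; origin at the centre of its underside. Leave alone.
- petri: Bystander: closed glass petri dish, 90 mm across, 18 mm high; origin at the centre of its underside. Leave alone.
- stain_jar: Bystander: amber jar with black cap, 52 mm across, 75 mm high; origin at the centre of its underside. Leave alone.
- beaker: Bystander: open glass cup, 66 mm across, 80 mm high; origin at the centre of its underside. Leave alone.
- coverslip_box: Bystander: small green box, 50 x 50 x 28 mm; origin at the centre of its underside. Leave alone.
- forceps: Bystander: bright steel forceps, 125 mm long, lying on the aluminium tray; origin at the centre of its underside. Leave alone.
- forceps_dark: Bystander: dark steel forceps, 125 mm long, lying on the aluminium tray; origin at the centre of its underside. Leave alone.
Mind the look-alikes: they are no part of the job. There is more than one size of the case_yellow; the one meant has the size given above.

How it is judged:
By the outcome, as a careful person would: the job done as asked, in the order asked, and still so for the second after the job is handed in, while the arm keeps its last pose, push and grip.
It also fails if it takes over 64 s, if anything falls off the work surface, if the arm or the gripper's body presses on something with over 40 N, if the wrist force passes 120 N, or if a joint passes its speed limit or range.

## Robot

A 6-joint arm with a two-finger parallel gripper is mounted at the origin on the work surface. World frame = base frame: x ahead of the robot, y to its left, z up, the work surface at z = 0. Lengths are in mm, angles in rad, forces in N, time in s.
With the tool pointing down it reaches from about 375 to 975 mm from the base axis. Payload 3.8 kg.
Tool frame: the origin (TCP) lies at the very end of the fingers, on their centre line; the grasp point (between the pads) lies 19 mm behind it (bot.grasp_offset is the distance from the TCP to the grasp point, in mm); z points along the fingers, x is the direction in which the jaws open and shut, and the axes are right-handed (so a half turn about z gives the same grasp; the last joint's range is limited). The gripper opens to 88 mm and grips with 3 to 60 N. Pads are 18 mm wide; open, the fingers measure 123 mm over their backs; the gripper's body (75 mm by 187 mm) begins 45 mm behind the grasp point.
Start: joints at [1.236, 0.264, 1.604, -0, 1.274, -0.037], TCP at [198.055, 645.285, 238.706] pointing down, gripper open.
Joint ranges: [-2.63, 2.63], [-0.94, 2.18], [0.31, 2.57], [-1.31, 4.45], [0, 2.66], [-2.55, 2.55]. Speed limits (rad/s): [2.57, 2.57, 3.14, 3.14, 3.14, 3.14].

## Interface

Orientations are given as a rotation vector (axis times angle).
In Python, from workcell import bot gives the robot as it stands.
- The arm moves only by the tool play_rows, never from a script. Its argument "rows" is a list of rows, each an object with "grip": the closure in counts, from 0 (fully open) to 255 (shut); "delta_pos": the shift along the world's x, y, z in mm, a list of three; "yaw": the turn about the world's z in rad. In form: [{"grip": grip, "delta_pos": [x, y, z], "yaw": yaw}, ...]. A call has 1 to 20 rows; each row shifts and turns the pose as measured when the row begins; what a row does not reach is not made up. A row lasts 1/12 s, in which the tool goes at most 41.7 mm and 7.16 degrees, less where a joint would pass 70% of its speed; a pose out of reach is approached as far as the arm can. A call is refused whole if a number of a shift passes 41.7 or a number of a turn 0.125, either way. A call with a gripper value outside its range is refused whole. The fingers move at their own pace and stop on an object; "newtons" is the grip in N (left out, the last holds). Time passes only in rows, so rows that do not move let the fingers close. It gives the time, the measured TCP pose, the force and the opening at its end, in the units of the state.
- bot.sense(): the state, without advancing time (a new reading comes with each control period).
- bot.grab_frame(name): name is "side" or "top" or "wrist"; returns a dict with "image" (420x560x3 uint8, red, green, blue), "fov_y" (degrees; the focal length in pixels is half the picture's height over the tangent of half this angle, whatever the lens; pixels are square), "cx", "cy" (the principal point, pixels), "R" (3x3) and "t" (3): a world point X has camera coordinates R X + t; the wrist camera has in their place "hand_eye" (4x4, takes a point from camera to tool coordinates, whose origin is the TCP and whose axes are the tool frame's). Camera axes: x right, y down, z forward; pixel columns grow to the right and rows downward; lengths in mm; the calibration is good to about 2 mm. A picture is of the moment at which its call begins: read the wrist's pose just before it. There is no depth.
- bot.sign_off(): hands the job in, once; it reports no verdict.
The state is a dict: "clock": time; "q": joint angles; "dq": joint speeds; "joint_efforts": joint torques, N m; "tcp_pos": TCP position; "tcp_rot": TCP orientation; "force": force on the tool from outside, world axes, zero at the start; "moment": the same for the moment, N m; "finger_gap": opening from 0.0 (shut) to 1.0 (fully open).
Only numpy, scipy, OpenCV 4.12 (cv2) and the standard library are available. Lean on these libraries where they do the work, as an engineer would, in place of code of your own. Each camera call takes 0.05 s, during which the arm holds its last target. There are 200 camera calls.

## Working session

There is one attempt and no reset: what is moved stays moved. The work goes in short steps, Python scripts to look and compute and a tool call to move; the robot and the scene stay as the last step left them, time stands still between calls to the robot, and variables do not carry over. Pictures are saved under pics/ and viewed, about 8 in all and at most 12, crops included, and the job is handed in when it is done.

Besides the shell and the picture viewer there is one more tool, called after ">>>" as a command line: name --argument value ..., lists and objects as JSON in quotes. play_rows: Moves the arm, as the interface text tells. Its arguments: {"type":"object","properties":{"rows":{"type":"array"},"newtons":{"type":"number"}},"required":["rows"]}

```bash
mkdir -p pics
cat > h.py <<'E'
import numpy as np, cv2
from scipy.spatial.transform import Rotation as Rn
from workcell import bot
def cam(name):
    s=bot.sense(); f=bot.grab_frame(name); im=np.array(f["image"])
    fl=im.shape[0]/2/np.tan(np.radians(f["fov_y"])/2)
    if "R" in f and f.get("R") is not None: R=np.array(f["R"]);t=np.array(f["t"])
    else:
        T=np.eye(4);T[:3,:3]=Rn.from_rotvec(s["tcp_rot"]).as_matrix();T[:3,3]=s["tcp_pos"]
        M=np.linalg.inv(T@np.array(f["hand_eye"]));R=M[:3,:3];t=M[:3,3]
    return dict(im=im,f=fl,cx=f["cx"],cy=f["cy"],R=R,t=t)
def ray(c,p):
    d=np.array([(p[0]-c["cx"])/c["f"],(p[1]-c["cy"])/c["f"],1.]);return -c["R"].T@c["t"],c["R"].T@d
def plane(c,p,z):
    o,d=ray(c,p);return o+d*(z-o[2])/d[2]
def proj(c,X):
    v=c["R"]@np.array(X,float)+c["t"];return v[:2]/v[2]*c["f"]+[c["cx"],c["cy"]]
def tri(c1,p1,c2,p2):
    o1,d1=ray(c1,p1);o2,d2=ray(c2,p2)
    A=np.stack([d1,-d2],1);s=np.linalg.lstsq(A,o2-o1,rcond=None)[0]
    a=o1+d1*s[0];b=o2+d2*s[1];return (a+b)/2,np.linalg.norm(a-b)
def save(c,n,k=1,crop=None):
    im=c["im"]
    if crop: x0,y0,x1,y1=crop; im=im[y0:y1,x0:x1]
    im=cv2.resize(im,None,fx=k,fy=k,interpolation=cv2.INTER_CUBIC) if k!=1 else im
    cv2.imwrite("pics/"+n,im[...,::-1])
E
python3 - <<'E'
from h import *
import pickle
d={n:cam(n) for n in("top","side","wrist")}
pickle.dump(d,open("d0.pkl","wb"))
for n in d: 
    c=d[n];print(n,-c["R"].T@c["t"],c["f"],c["cx"],c["cy"],c["R"][2])
save(d["top"],"top0.png",1.42);save(d["side"],"side0.png",1.42)
print(bot.sense())
E
```

```text
top [ 339.57654484   38.46626134 1196.94078377] 455.4548762716841 281.48551050277075 208.145805775479 [ 0.17421267  0.02642998 -0.98435329]
side [232.040528   800.3745693  983.94053034] 528.787448756838 283.79222966482223 212.9137157674623 [ 0.26900798 -0.60943703 -0.7458024 ]
wrist [126.28599418 666.87844733 384.75037846] 377.8540704249533 280.69305310399494 208.5681601070865 [ 0.27569004 -0.08648467 -0.95734811]
{'clock': 0.15, 'q': array([ 1.23611347e+00,  2.64618233e-01,  1.60505123e+00, -2.62583554e-05,
        1.27370969e+00, -3.69135659e-02]), 'dq': array([ 0.00070014, -0.00238572, -0.00528026, -0.00069563,  0.00072358,
        0.00104344]), 'joint_efforts': array([ 1.37339175e-04, -5.02846384e+01, -3.57470620e+01,  7.29795685e-02,
        2.48301710e-02, -6.95382823e-05]), 'tcp_pos': array([197.87441646, 644.76801821, 237.65322292]), 'tcp_rot': array([ 2.52554870e+00,  1.86674567e+00, -2.29371784e-03]), 'force': array([-0.61127319,  0.33725835, -0.38132089]), 'moment': array([-0.01041951, -0.01584827,  0.01331661]), 'finger_gap': 0.999022313235778}
```

View pics/top0.png

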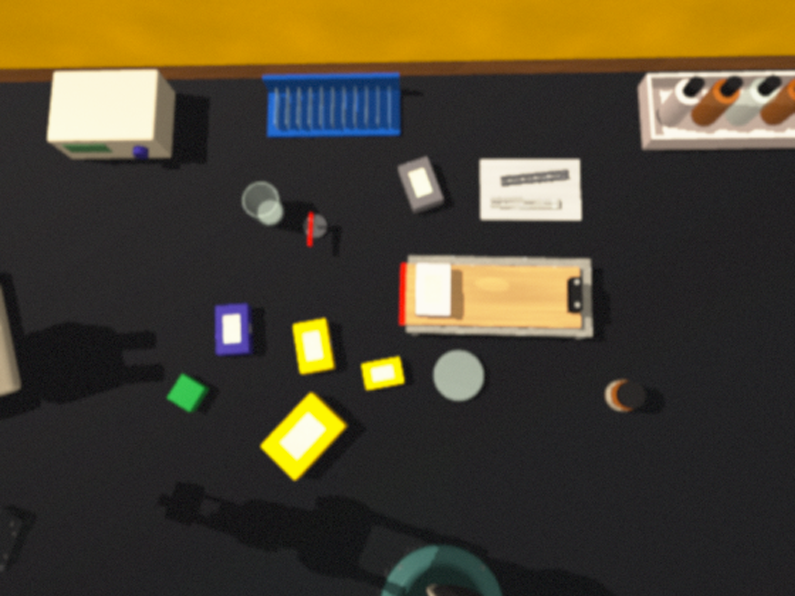

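View pics/side0.png

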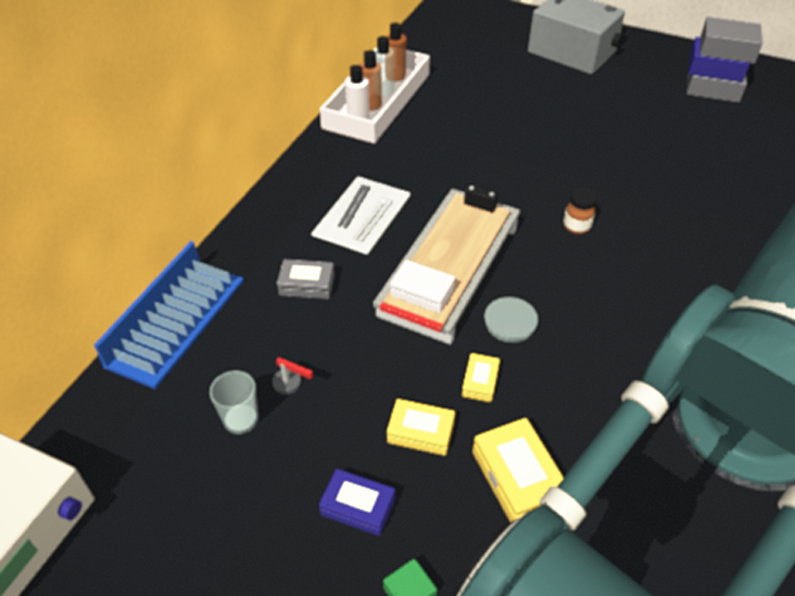

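The top view (enlarged 1.42×) shows:
- **Board:** at about (495,295), with the red stripe on its left at (403,293), the white case at (433,290) and the grip block at (575,295).
- **Pointer:** at (310,229).
- **Blue case:** at (232,329).
- **Yellow candidates:** middle-sized at (313,347), small at (383,373), large at (303,437). I'll size each one next.

```bash
cat >> h.py <<'E'
def blobs(c,lo,hi,amin=40):
    h=cv2.cvtColor(c["im"],cv2.COLOR_RGB2HSV);m=cv2.inRange(h,np.array(lo),np.array(hi))
    cs,_=cv2.findContours(m,cv2.RETR_EXTERNAL,cv2.CHAIN_APPROX_NONE)
    return [k for k in cs if cv2.contourArea(k)>amin]
def cen(k):
    m=cv2.moments(k);return np.array([m["m10"],m["m01"]])/m["m00"]
def label(c,k,smax=70,vmin=170):
    "centroid of the white label inside a contour"
    m=np.zeros(c["im"].shape[:2],np.uint8);cv2.drawContours(m,[k],-1,255,-1)
    h=cv2.cvtColor(c["im"],cv2.COLOR_RGB2HSV)
    m&=cv2.inRange(h,np.array([0,0,vmin]),np.array([180,smax,255]))
    cs,_=cv2.findContours(m,cv2.RETR_EXTERNAL,cv2.CHAIN_APPROX_NONE)
    return max(cs,key=cv2.contourArea) if cs else None
def rect(c,k,z):
    P=np.array([plane(c,p[0],z)[:2] for p in k],np.float32)
    (x,y),(a,b),g=cv2.minAreaRect(P)
    if a<b:a,b,g=b,a,g+90
    return np.round([x,y,a,b,(g+90)%180-90],1)   # centre, long, short, angle of long side deg
E
python3 - <<'E'
from h import *
import pickle
d=pickle.load(open("d0.pkl","rb"));T,S=d["top"],d["side"]
Y=([22,120,120],[35,255,255]);B=([112,90,50],[135,255,255])
for nm,r in(("Y",Y),("B",B)):
  out={}
  for n in("top","side"):
    out[n]=[(k,label(d[n],k)) for k in blobs(d[n],*r,150)]
    out[n]=[(k,l) for k,l in out[n] if l is not None and cv2.contourArea(l)>30]
  for k,l in out["top"]:
    print(nm,"px",cen(k).round(1),"rect z32",rect(T,k,32),"label",rect(T,l,32))
    for k2,l2 in out["side"]:
        X,e=tri(T,cen(l),S,cen(l2))
        if e<6 and -5<X[2]<80: print("   tri label",X.round(1),"err",round(e,1),"side px",cen(k2).round(0),rect(S,l2,32))
# red
for n in d:
  c=d[n]
  ks=blobs(c,[0,150,90],[8,255,255],15)+blobs(c,[172,150,90],[180,255,255],15)
  for k in ks: print(n,"red",cen(k).round(1),cv2.contourArea(k),rect(c,k,57))
# white case top, in top+side
for n,box in(("top",(285,178,325,228)),("side",(265,175,330,220))):
  c=d[n];x0,y0,x1,y1=box
  h=cv2.cvtColor(c["im"],cv2.COLOR_RGB2HSV);m=cv2.inRange(h,np.array([0,0,170]),np.array([180,45,255]));q=np.zeros_like(m);q[y0:y1,x0:x1]=m[y0:y1,x0:x1]
  k=max(cv2.findContours(q,0,cv2.CHAIN_APPROX_NONE)[0],key=cv2.contourArea);print(n,"white",cen(k).round(1),rect(c,k,89))
w=d["wrist"]
a=cv2.resize(T["im"][195:350,130:300],None,fx=3.2,fy=3.2,interpolation=2)
cv2.imwrite("pics/mix.png",np.hstack([cv2.resize(a[:420],(330,420)) if 0 else cv2.resize(T["im"][200:345,140:300],(460,417),interpolation=2)[:417],cv2.resize(w["im"],(340,255))[:255] if 0 else cv2.copyMakeBorder(cv2.resize(w["im"],(340,255)),0,162,0,0,0)])[...,::-1])
E
```

```text
Y px [212.9 306.9] rect z32 [296.3 242.5 133.5  91.5 -43.2] label [296.1 243.7  69.7  42.6 -43.4]
   tri label [295.4 240.5  48.5] err 2.1 side px [363. 328.] [296.  229.9  73.9  45.  -43.2]
Y px [269.1 262.5] rect z32 [405.6 102.   73.2  51.2 -79.1] label [405.5 101.9  36.8  21.7 -80.9]
   tri label [405.1 102.2  27.4] err 1.5 side px [338. 265.] [403.7 105.2  40.4  24.5 -80. ]
Y px [220.  243.4] rect z32 [455.8 228.4  96.5  64.9  10.7] label [455.4 229.1  48.8  28.7  10.5]
   tri label [454.1 228.2  34.8] err 1.5 side px [296. 300.] [454.3 226.4  51.5  32.1  10.3]
B px [163.5 231.6] rect z32 [487.3 376.1  98.   70.6   2.7] label [487.4 378.8  54.9  34.1   2.3]
   tri label [486.5 376.8  34.3] err 2.8 side px [251. 353.] [486.1 375.7  53.5  33.7   4.6]
top red [282.7 206.1] 165.5 [546.1  66.  116.6  12.6  -2.5]
top red [218.2 161.5] 72.5 [667.4 233.8  64.6  10.4   1.1]
side red [207.8 258.7] 128.5 [664.1 234.5  65.8  16.4  -2.2]
side red [289.4 222.7] 200.0 [543.   65.2 110.   16.1  -1.6]
top white [304.6 200.7] [553.5   7.4 100.9  89.7  -0.6]
side white [294.8 200.3] [546.   26.  156.  101.3  89.2]
```

View pics/mix.png

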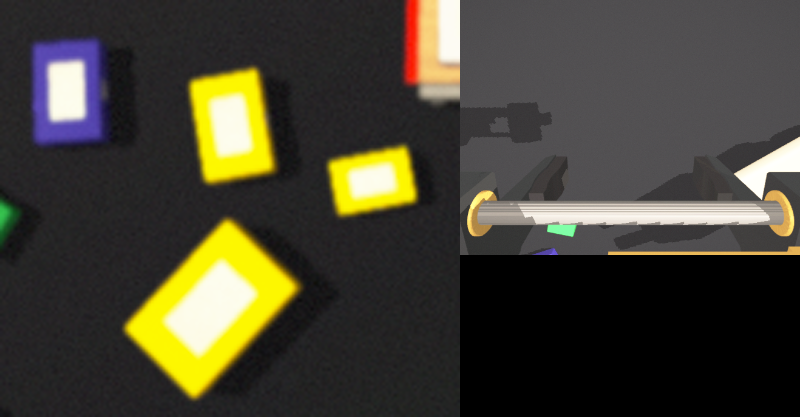

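Only the yellow case at top-view pixel (220,243), in the 560x420 frame, fits. It measures about 92x61 mm and 33 mm high. The one at (269,262) is about 70x48 mm and the one at (213,307) about 130x90 mm, and the crop confirms those are the small and large look-alikes. I'm moving over the blue case.

>>> play_rows --rows '[{"grip": 0,"delta_pos": [26,-24,0],"yaw": 0.05},{"grip": 0,"delta_pos": [26,-24,0],"yaw": 0.05},{"grip": 0,"delta_pos": [26,-24,0],"yaw": 0.05},{"grip": 0,"delta_pos": [26,-24,0],"yaw": 0.05},{"grip": 0,"delta_pos": [26,-24,0],"yaw": 0.05},{"grip": 0,"delta_pos": [26,-24,0],"yaw": 0.05},{"grip": 0,"delta_pos": [26,-24,0],"yaw": 0.05},{"grip": 0,"delta_pos": [26,-24,0],"yaw": 0},{"grip": 0,"delta_pos": [26,-24,0],"yaw": 0},{"grip": 0,"delta_pos": [26,-24,0],"yaw": 0},{"grip": 0,"delta_pos": [10,-10,0],"yaw": 0},{"grip": 0,"delta_pos": [0,0,0],"yaw": 0}]' --newtons 20

```text
clock: 1.15
tcp_pos: [473.4, 381.0, 232.1]
tcp_rot: [2.132, 2.304, -0.014]
force: [-0.1, 0.7, -0.1]
finger_gap: 0.997
```

```bash
cat >> h.py <<'E'
def jaw():
    s=bot.sense();M=Rn.from_rotvec(s["tcp_rot"]).as_matrix();return s["tcp_pos"],np.degrees(np.arctan2(M[1,0],M[0,0])),M[:,2],s
E
python3 - <<'E'
from h import *
import pickle
p,a,z,s=jaw();print(p,a,z,s["clock"])
w=cam("wrist");pickle.dump(w,open("w1.pkl","wb"));save(w,"w1.png")
print("cam",-w["R"].T@w["t"],"tcp px",proj(w,p))
for nm,lo,hi in(("B",[112,90,50],[135,255,255]),("Y",[22,120,120],[35,255,255])):
  for k in blobs(w,lo,hi,300):
    l=label(w,k);print(nm,cen(k),rect(w,k,32),None if l is None else (cen(l),rect(w,l,32)))
E
```

```text
[473.37028734 380.99513955 232.12513534] 94.44089899641396 [-0.00450841 -0.0081526  -0.9999566 ] 1.15
cam [399.32353737 376.51798347 379.73885816] tcp px [280.42620333 276.40045232]
B [277.56720027 188.0787616 ] [484.8 377.4  93.4  60.8   4. ] (array([277.71322621, 191.44962917]), array([486.6, 377.6,  50.8,  30.9,   4.6]))
Y [122.45822478 142.71639472] [453.5 232.8  90.3  69.9  10.3] (array([117.07945851, 145.71954091]), array([454.8, 227.5,  50.1,  30.8,  10.3]))
Y [14.84097764 76.91970879] [399.8 137.6  46.7  33.8   8.9] None
Y [117.39302591  18.6218565 ] [352.8 234.5  92.2  38.4 -85.6] None
```

View pics/w1.png

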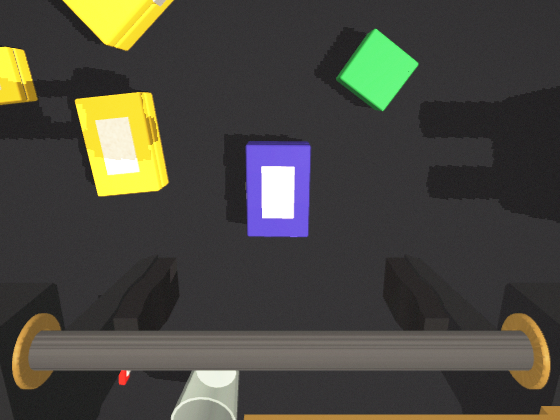

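The wrist view shows the blue case at (278,189) and its label at (278,191), which gives (486.5, 377.5) at 4.3°. That agrees with the top/side triangulation, and the jaws are already aligned. I'm going down to grip it.

>>> play_rows --rows '[{"grip": 0,"delta_pos": [7,-2,-30],"yaw": 0},{"grip": 0,"delta_pos": [6,-2,-35],"yaw": 0},{"grip": 0,"delta_pos": [0,0,-35],"yaw": 0},{"grip": 0,"delta_pos": [0,0,-35],"yaw": 0},{"grip": 0,"delta_pos": [0,0,-35],"yaw": 0},{"grip": 0,"delta_pos": [0,0,-25],"yaw": 0},{"grip": 0,"delta_pos": [0,0,-8],"yaw": 0},{"grip": 0,"delta_pos": [0,0,0],"yaw": 0}]'

```text
clock: 1.87
tcp_pos: [479.2, 386.9, 25.7]
tcp_rot: [-2.126, -2.311, -0.001]
force: [-0.6, -0.4, -0.1]
finger_gap: 1.001
```

>>> play_rows --rows '[{"grip": 0,"delta_pos": [7,-9,0],"yaw": 0},{"grip": 0,"delta_pos": [0,0,0],"yaw": 0},{"grip": 0,"delta_pos": [0,0,-8],"yaw": 0}]'

```text
clock: 2.12
tcp_pos: [487.6, 381.0, 21.6]
tcp_rot: [-2.123, -2.315, -0.01]
force: [0.1, 0.2, 1.1]
finger_gap: 1.001
```

>>> play_rows --rows '[{"grip": 0,"delta_pos": [-1,-4,-6],"yaw": 0},{"grip": 0,"delta_pos": [0,0,-5],"yaw": 0},{"grip": 0,"delta_pos": [0,0,0],"yaw": 0}]'

```text
clock: 2.37
tcp_pos: [489.1, 377.9, 12.9]
tcp_rot: [2.124, 2.314, 0.019]
force: [0.2, -0.5, -0.1]
finger_gap: 0.998
```

>>> play_rows --rows '[{"grip": 0,"delta_pos": [-2,0,-5],"yaw": 0},{"grip": 130,"delta_pos": [0,0,0],"yaw": 0},{"grip": 130,"delta_pos": [0,0,0],"yaw": 0},{"grip": 130,"delta_pos": [0,0,0],"yaw": 0},{"grip": 130,"delta_pos": [0,0,0],"yaw": 0},{"grip": 130,"delta_pos": [0,0,0],"yaw": 0}]' --newtons 20

```text
clock: 2.87
tcp_pos: [487.8, 378.2, 8.6]
tcp_rot: [2.125, 2.313, 0.023]
force: [0.8, 0.2, -0.5]
finger_gap: 0.683
```

Gripped: 0.683 × 88 = 60.1 mm. I'm lifting and carrying it to a spot beyond the white case, so the wrist camera can see the white case.

>>> play_rows --rows '[{"grip": 130,"delta_pos": [0,0,20],"yaw": 0},{"grip": 130,"delta_pos": [0,0,35],"yaw": 0},{"grip": 130,"delta_pos": [0,0,35],"yaw": 0},{"grip": 130,"delta_pos": [0,0,35],"yaw": 0},{"grip": 130,"delta_pos": [5,-20,35],"yaw": 0},{"grip": 130,"delta_pos": [13,-35,25],"yaw": 0},{"grip": 130,"delta_pos": [13,-35,0],"yaw": 0},{"grip": 130,"delta_pos": [13,-35,0],"yaw": 0},{"grip": 130,"delta_pos": [13,-35,0],"yaw": 0},{"grip": 130,"delta_pos": [13,-35,0],"yaw": -0.03},{"grip": 130,"delta_pos": [13,-35,0],"yaw": -0.03},{"grip": 130,"delta_pos": [13,-35,0],"yaw": 0},{"grip": 130,"delta_pos": [13,-35,0],"yaw": 0},{"grip": 130,"delta_pos": [13,-35,0],"yaw": 0},{"grip": 130,"delta_pos": [10,-25,0],"yaw": 0},{"grip": 130,"delta_pos": [5,-5,0],"yaw": 0},{"grip": 130,"delta_pos": [0,0,0],"yaw": 0}]'

```text
clock: 4.28
tcp_pos: [622.0, -4.1, 200.1]
tcp_rot: [2.187, 2.25, 0.018]
force: [0.5, -0.6, -1.6]
finger_gap: 0.678
```

Run:
```python
from h import *
import pickle
p,a,z,s=jaw();print(p,a,z,s["clock"],s["finger_gap"])
w=cam("wrist");t=cam("top");pickle.dump((w,t,p),open("w2.pkl","wb"))
cv2.imwrite("pics/w2.png",w["im"][...,::-1])
```

```text
[622.04693041  -4.05521553 200.08081392] 91.6262141335771 [ 0.01121839  0.00550917 -0.9999219 ] 4.2833 0.6781642250436278
```

View pics/w2.png

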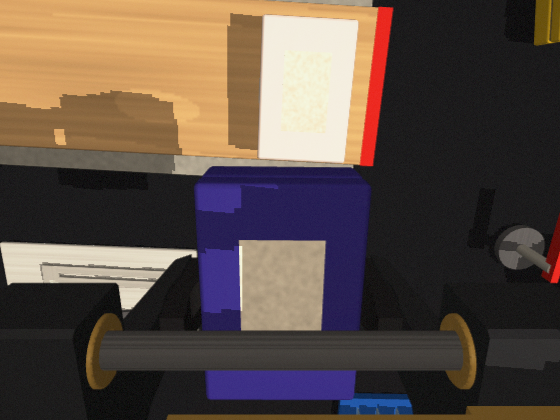

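The white case's top is at (310,87), the red stripe at (380,87), and the blue case hangs at (282,285). The pointer rod is at (530,250).

```bash
cat >> h.py <<'E'
def whitequad(w,box,vmin=185,smax=40):
    x0,y0,x1,y1=box;h=cv2.cvtColor(w["im"],cv2.COLOR_RGB2HSV)
    m=cv2.inRange(h,np.array([0,0,vmin]),np.array([180,smax,255]));q=np.zeros_like(m);q[y0:y1,x0:x1]=m[y0:y1,x0:x1]
    k=max(cv2.findContours(q,0,cv2.CHAIN_APPROX_NONE)[0],key=cv2.contourArea);return cv2.convexHull(k)
E
python3 - <<'E'
from h import *
import pickle
w,t,p=pickle.load(open("w2.pkl","rb"))
k=whitequad(w,(230,0,400,175));print("white px",cv2.minAreaRect(k),"top z89",rect(w,k,89))
h=cv2.cvtColor(w["im"],cv2.COLOR_RGB2HSV)
# height: white case centre in top view
k2=whitequad(t,(285,170,330,230));print("top px",cv2.minAreaRect(k2),rect(t,k2,89))
print("tri",tri(w,np.array(cv2.minAreaRect(k)[0]),t,np.array(cv2.minAreaRect(k2)[0])))
for nm,c in(("w",w),("t",t)):
  for k in blobs(c,[0,170,90],[8,255,255],40)+blobs(c,[173,170,90],[180,255,255],40): print(nm,"red",cen(k),rect(c,k,57),cv2.minAreaRect(k))
# wood edge/angle
for k in blobs(w,[8,40,120],[24,255,255],3000): print("wood",rect(w,k,57),cv2.boundingRect(k))
# blue in hand
m=cv2.inRange(h,np.array([110,90,25]),np.array([135,255,255]));q=np.zeros_like(m);q[160:410,190:375]=m[160:410,190:375]
k=cv2.convexHull(max(cv2.findContours(q,0,2)[0],key=cv2.contourArea))
l=cv2.inRange(h,np.array([0,0,90]),np.array([180,70,255]));q=np.zeros_like(l);q[225:330,225:340]=l[225:330,225:340]
kl=max(cv2.findContours(q,0,2)[0],key=cv2.contourArea)
print("label hand",rect(w,kl,p[2]+24),cv2.boundingRect(kl),"tcp",p)
print("blue hand x-y corners",[plane(w,u,p[2]+24).round(1) for u in((197,184),(368,184),(355,398),(207,398))])
E
```

```text
white px ((306.77239990234375, 88.36895751953125), (93.30929565429688, 142.40089416503906), 3.3664605617523193) top z89 [546.4  10.9  88.3  58.   -1.4]
top px ((311.9306335449219, 197.70167541503906), (7.536776065826416, 34.30532455444336), 85.03025817871094) [561.3  -7.3  84.9  19.  -85.4]
tri (array([5.42724989e+02, 4.73947877e-01, 1.91669216e+02]), np.float64(8.101047800378664))
w red [553.89940828 258.03188692] [667.3 223.5  61.7  14.2  14.2] ((550.5, 248.5), (67.0, 17.0), 90.0)
w red [375.98698814  84.45908917] [544.1  63.7 110.7  10.8  -1.5] ((375.4606018066406, 85.9303970336914), (15.356559753417969, 160.79598999023438), 7.352379322052002)
t red [218.03825137 161.8852459 ] [667.4 233.8  64.8  10.4   1.1] ((218.0, 161.0), (24.0, 4.0), 90.0)
wood [ 7.065e+02 -3.000e-01  8.560e+01  7.090e+01  1.000e+00] (239, 240, 86, 90)
wood [549.6 -78.6 279.9 121.2 -88.3] (0, 0, 378, 175)
label hand [613.5  -4.1  36.4  30.5   1. ] (239, 240, 87, 90) tcp [622.04693041  -4.05521553 200.08081392]
blue hand x-y corners [array([576.2, -33.2, 224.1]), array([574.6,  23.7, 224.1]), array([663.2,  27.1, 224.1]), array([664.6, -32.5, 224.1])]
```

White case centre is (546.4, 10.9) at -1.4°, with a size of 88x58 mm at z=89, so the height is consistent. Next I move above it, turn to align and come down part way.

>>> play_rows --rows '[{"grip": 130,"delta_pos": [-25,5,0],"yaw": -0.025},{"grip": 130,"delta_pos": [-25,5,0],"yaw": -0.025},{"grip": 130,"delta_pos": [-20,5,-5],"yaw": 0},{"grip": 130,"delta_pos": [-4,0,-25],"yaw": 0},{"grip": 130,"delta_pos": [0,0,-25],"yaw": 0},{"grip": 130,"delta_pos": [0,0,-20],"yaw": 0},{"grip": 130,"delta_pos": [0,0,-5],"yaw": 0},{"grip": 130,"delta_pos": [0,0,0],"yaw": 0}]'

```text
clock: 5.05
tcp_pos: [539.1, 28.3, 118.5]
tcp_rot: [-2.229, -2.214, -0.024]
force: [-0.4, 0.7, -2.0]
finger_gap: 0.679
```

```bash
python3 -c "
from h import *
p,a,z,s=jaw();print(p,a,z,s['clock'])"
```

```text
[539.05622053  28.33153731 118.49945177] 89.62255156856502 [ 0.01095964  0.01095676 -0.99987991] 5.05
```

>>> play_rows --rows '[{"grip": 130,"delta_pos": [9,-17,-5],"yaw": -0.017},{"grip": 130,"delta_pos": [0,0,0],"yaw": 0},{"grip": 130,"delta_pos": [0,0,0],"yaw": 0}]'

```text
clock: 5.3
tcp_pos: [547.9, 14.9, 115.2]
tcp_rot: [-2.242, -2.199, -0.026]
force: [0.1, -0.0, -0.5]
finger_gap: 0.681
```

```bash
python3 -c "
from h import *
p,a,z,s=jaw();print(p,a,z,s['clock'])"
```

```text
[547.91932741  14.90643582 115.16207723] 88.89770772624743 [ 0.01105413  0.01214546 -0.99986514] 5.3
```

>>> play_rows --rows '[{"grip": 130,"delta_pos": [0,-4,-6],"yaw": 0},{"grip": 130,"delta_pos": [0,0,-5],"yaw": 0},{"grip": 130,"delta_pos": [0,-1,-2],"yaw": 0},{"grip": 130,"delta_pos": [0,0,0],"yaw": 0}]'

```text
clock: 5.63
tcp_pos: [549.9, 11.2, 104.5]
tcp_rot: [2.239, 2.2, 0.032]
force: [0.5, -0.6, -1.1]
finger_gap: 0.682
```

>>> play_rows --rows '[{"grip": 130,"delta_pos": [-2,0,-3],"yaw": 0},{"grip": 130,"delta_pos": [0,0,-2],"yaw": 0},{"grip": 130,"delta_pos": [0,0,0],"yaw": 0}]'

```text
clock: 5.88
tcp_pos: [547.6, 11.4, 99.1]
tcp_rot: [2.239, 2.2, 0.032]
force: [0.5, -0.2, -0.9]
finger_gap: 0.68
```

```bash
python3 -c "
from h import *
p,a,z,s=jaw();print(p,a,z,s['clock'],s['force'])"
```

```text
[547.58953636  11.43649907  99.14570628] 88.99871145427679 [ 0.01620884  0.01295002 -0.99978476] 5.8833 [ 0.49611391 -0.20758454 -0.90840696]
```

>>> play_rows --rows '[{"grip": 130,"delta_pos": [0,0,-1.5],"yaw": 0},{"grip": 130,"delta_pos": [0,0,-1],"yaw": 0},{"grip": 130,"delta_pos": [0,0,0],"yaw": 0}]'

```text
clock: 6.13
tcp_pos: [547.9, 11.5, 97.9]
tcp_rot: [2.239, 2.2, 0.033]
force: [-0.3, 0.2, -0.9]
finger_gap: 0.679
```

>>> play_rows --rows '[{"grip": 130,"delta_pos": [0,0,-1.5],"yaw": 0},{"grip": 130,"delta_pos": [0,0,0],"yaw": 0}]'

```text
clock: 6.3
tcp_pos: [548.5, 11.5, 97.9]
tcp_rot: [2.238, 2.199, 0.034]
force: [-1.0, -0.5, -1.7]
finger_gap: 0.679
```

>>> play_rows --rows '[{"grip": 130,"delta_pos": [0,0,-2],"yaw": 0},{"grip": 130,"delta_pos": [0,0,0],"yaw": 0}]'

```text
clock: 6.47
tcp_pos: [549.3, 11.5, 97.9]
tcp_rot: [2.238, 2.199, 0.036]
force: [0.0, 0.5, -1.5]
finger_gap: 0.678
```

>>> play_rows --rows '[{"grip": 130,"delta_pos": [-1,0,-3],"yaw": 0},{"grip": 130,"delta_pos": [0,0,0],"yaw": 0}]'

```text
clock: 6.63
tcp_pos: [550.4, 11.5, 98.0]
tcp_rot: [2.236, 2.196, 0.04]
force: [0.4, -0.2, -1.8]
finger_gap: 0.678
```

Run:
```python
from h import *
p,a,z,s=jaw();print(p,a,z,s['clock'],s['force'],s["moment"])
c=cam("side");im=c["im"][130:240,235:375];cv2.imwrite("pics/s2.png",cv2.resize(im,None,fx=5,fy=5,interpolation=2)[...,::-1])
```

```text
[550.42160375  11.5160363   97.97494694] 88.99420697586201 [ 0.02353842  0.01290127 -0.99963969] 6.6333 [ 0.44395573 -0.15306092 -1.7558693 ] [ 0.03936146  0.03790415 -0.02157176]
```

View pics/s2.png

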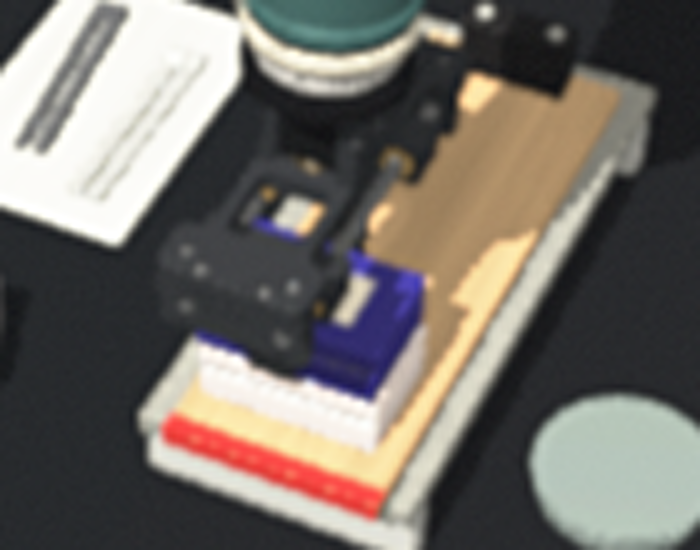

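Run:
```python
from h import *
s=bot.sense();print(s)
```

```text
{'clock': 6.6833, 'q': array([-0.03280195,  0.14697558,  2.02246717,  0.01680243,  0.94859648,
       -1.59554389]), 'dq': array([-0.00065595,  0.01123001,  0.00927675,  0.00016854, -0.01013379,
        0.00043958]), 'joint_efforts': array([ 1.97657972e-02, -3.90773606e+01, -3.05292463e+01,  4.46119148e-02,
        1.46202813e-01,  3.96962874e-03]), 'tcp_pos': array([550.63827762,  11.49316599,  97.90822775]), 'tcp_rot': array([2.23533296, 2.19614307, 0.041022  ]), 'force': array([ 0.52501213,  0.13482681, -1.76504466]), 'moment': array([0.00571381, 0.05822768, 0.03837252]), 'finger_gap': 0.6776015868565375}
```

>>> play_rows --rows '[{"grip": 130,"delta_pos": [-1,0,3],"yaw": 0},{"grip": 130,"delta_pos": [-1.5,0,0],"yaw": 0},{"grip": 130,"delta_pos": [0,0,0],"yaw": 0}]'

```text
clock: 6.93
tcp_pos: [547.1, 11.5, 99.5]
tcp_rot: [2.236, 2.197, 0.039]
force: [-0.3, -0.6, -1.8]
finger_gap: 0.681
```

```bash
python3 -c "
from h import *
p,a,z,s=jaw();print(p,a,z,s['clock'],s['force'])"
```

```text
[547.10524741  11.48100485  99.45066147] 88.9922280162126 [ 0.02231552  0.01292194 -0.99966747] 6.9333 [-0.34526322 -0.64606934 -1.7964815 ]
```

>>> play_rows --rows '[{"grip": 130,"delta_pos": [0.5,0,-1.5],"yaw": 0},{"grip": 130,"delta_pos": [0,0,0],"yaw": 0},{"grip": 60,"delta_pos": [0,0,0],"yaw": 0},{"grip": 40,"delta_pos": [0,0,0],"yaw": 0},{"grip": 20,"delta_pos": [0,0,0],"yaw": 0},{"grip": 20,"delta_pos": [0,0,0],"yaw": 0}]'

```text
clock: 7.43
tcp_pos: [547.3, 11.5, 96.8]
tcp_rot: [2.237, 2.197, 0.038]
force: [-0.2, 0.5, 0.7]
finger_gap: 0.917
```

>>> play_rows --rows '[{"grip": 0,"delta_pos": [0,0,15],"yaw": 0},{"grip": 0,"delta_pos": [0,0,30],"yaw": 0},{"grip": 0,"delta_pos": [0,0,35],"yaw": 0},{"grip": 0,"delta_pos": [5,0,35],"yaw": 0},{"grip": 0,"delta_pos": [10,0,35],"yaw": 0},{"grip": 0,"delta_pos": [10,0,20],"yaw": 0},{"grip": 0,"delta_pos": [10,0,5],"yaw": 0},{"grip": 0,"delta_pos": [0,0,0],"yaw": 0},{"grip": 0,"delta_pos": [0,0,0],"yaw": 0}]'

```text
clock: 8.18
tcp_pos: [577.9, 11.6, 278.3]
tcp_rot: [2.24, 2.201, 0.031]
force: [0.2, -0.0, -0.2]
finger_gap: 0.997
```

Run:
```python
from h import *
import pickle
p,a,z,s=jaw();print(p,a,z,s["clock"],s["finger_gap"])
w=cam("wrist");pickle.dump((w,p),open("w3.pkl","wb"))
cv2.imwrite("pics/w3.png",w["im"][...,::-1])
for k in blobs(w,[112,90,30],[135,255,255],800):
    l=label(w,k);print("B",cen(k),rect(w,cv2.convexHull(k),121),None if l is None else (cen(l),rect(w,l,121)))
for k in blobs(w,[0,170,90],[8,255,255],40)+blobs(w,[173,170,90],[180,255,255],40): print("red",cen(k),rect(w,k,57))
```

```text
[577.94194163  11.64296533 278.29077796] 88.98210204546511 [ 0.01513504  0.01318287 -0.99979855] 8.1833 0.9966150143517147
B [277.0018432  143.42338412] [545.3  11.5  89.4  59.3  -1.5] (array([277.06445202, 145.98984952]), array([545.8,  11.5,  50.5,  30.8,  -1.6]))
red [486.26978723 244.25049645] [664.3 230.9  63.3  13.7  -1.6]
red [331.21466113 131.02323651] [544.2  63.7 110.1  11.   -1.5]
```

View pics/w3.png

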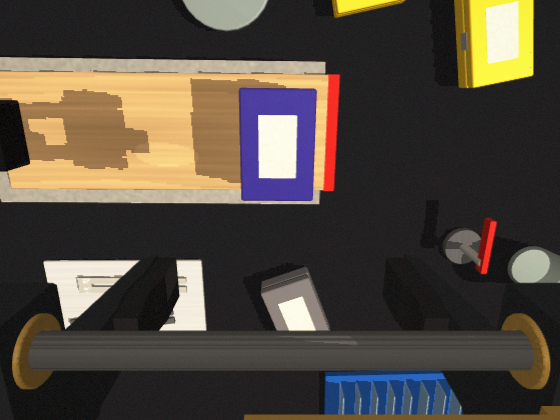

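Blue sits at (545.5, 11.5) at -1.5°, against white at (546.4, 10.9) at -1.4°, so it is within 1 mm. The picture shows blue at (277,143), the stripe at (331,131) and the pointer bar at (486,244). Next is the yellow case.

>>> play_rows --rows '[{"grip": 0,"delta_pos": [-15,27,-10],"yaw": 0.025},{"grip": 0,"delta_pos": [-15,27,-15],"yaw": 0.025},{"grip": 0,"delta_pos": [-15,27,-15],"yaw": 0.025},{"grip": 0,"delta_pos": [-15,27,-20],"yaw": 0.025},{"grip": 0,"delta_pos": [-15,27,-20],"yaw": 0.025},{"grip": 0,"delta_pos": [-15,27,-20],"yaw": 0.025},{"grip": 0,"delta_pos": [-15,27,-20],"yaw": 0.025},{"grip": 0,"delta_pos": [-15,22,-20],"yaw": 0.025},{"grip": 0,"delta_pos": [0,0,-20],"yaw": 0},{"grip": 0,"delta_pos": [0,0,-5],"yaw": 0},{"grip": 0,"delta_pos": [0,0,0],"yaw": 0},{"grip": 0,"delta_pos": [0,0,0],"yaw": 0}]'

```text
clock: 9.23
tcp_pos: [433.2, 222.3, 90.4]
tcp_rot: [-1.995, -2.41, 0.009]
force: [0.2, 0.6, -0.4]
finger_gap: 1.002
```

Run:
```python
from h import *
p,a,z,s=jaw();print(p,a,z,s["clock"])
w=cam("wrist")
for k in blobs(w,[22,120,120],[35,255,255],800):
    l=label(w,k,90,150);print("Y",cen(k),rect(w,k,32),None if l is None else (cen(l),rect(w,l,32)))
```

```text
[433.2166482  222.29420829  90.42228221] 100.77498221054516 [-0.01380848  0.00394948 -0.99989686] 9.2333
Y [283.24820343 255.03561557] [450.8 227.8  95.   60.   10.3] (array([282.9226625 , 265.14029371]), array([454.9, 228.5,  50.3,  30. ,   9.9]))
Y [ 80.09638949 139.48678016] [402.6 107.5  71.7  43.8 -79.3] (array([ 75.84950316, 141.19385727]), array([403.5, 104.6,  37.2,  21.9, -79.2]))
Y [340.11664344  46.78312179] [337.1 242.3 126.9  59.  -79.1] None
```

>>> play_rows --rows '[{"grip": 0,"delta_pos": [15,4,0],"yaw": -0.01},{"grip": 0,"delta_pos": [7,2,-20],"yaw": 0},{"grip": 0,"delta_pos": [0,0,-25],"yaw": 0},{"grip": 0,"delta_pos": [0,0,-10],"yaw": 0},{"grip": 0,"delta_pos": [0,0,0],"yaw": 0},{"grip": 0,"delta_pos": [0,0,0],"yaw": 0}]'

```text
clock: 9.78
tcp_pos: [465.8, 227.2, 42.8]
tcp_rot: [-2.022, -2.397, -0.013]
force: [0.1, -0.1, -0.4]
finger_gap: 1.0
```

>>> play_rows --rows '[{"grip": 0,"delta_pos": [-10,1,-5],"yaw": 0},{"grip": 0,"delta_pos": [0,0,-10],"yaw": 0},{"grip": 0,"delta_pos": [0,0,-10],"yaw": 0},{"grip": 0,"delta_pos": [0,0,0],"yaw": 0},{"grip": 0,"delta_pos": [0,0,0],"yaw": 0}]'

```text
clock: 10.2
tcp_pos: [457.1, 228.7, 19.8]
tcp_rot: [-2.025, -2.398, -0.022]
force: [0.1, -0.7, 0.4]
finger_gap: 1.001
```

```bash
python3 -c "
from h import *
p,a,z,s=jaw();print(p,a,z,s['clock'],s['force'])"
```

```text
[457.11595759 228.69571414  19.77702494] 99.63072118376213 [ 0.00710447  0.0125189  -0.9998964 ] 10.2 [ 0.09490151 -0.69389771  0.38343083]
```

>>> play_rows --rows '[{"grip": 0,"delta_pos": [-2,-0.5,-8],"yaw": 0.01},{"grip": 0,"delta_pos": [0,0,-4],"yaw": 0},{"grip": 0,"delta_pos": [0,0,0],"yaw": 0},{"grip": 130,"delta_pos": [0,0,0],"yaw": 0},{"grip": 130,"delta_pos": [0,0,0],"yaw": 0},{"grip": 130,"delta_pos": [0,0,0],"yaw": 0},{"grip": 130,"delta_pos": [0,0,0],"yaw": 0},{"grip": 130,"delta_pos": [0,0,0],"yaw": 0}]' --newtons 20

```text
clock: 10.87
tcp_pos: [455.1, 228.5, 6.7]
tcp_rot: [-2.011, -2.41, -0.022]
force: [-0.3, -0.6, -1.4]
finger_gap: 0.677
```

```bash
python3 -c "
from h import *
p,a,z,s=jaw();print(p,a,z,s['clock'],s['force'])"
```

```text
[455.05215036 228.50285645   6.670647  ] 100.3052126155081 [ 0.00711493  0.01262766 -0.99989495] 10.8667 [-0.25046079 -0.6161398  -1.39781783]
```

>>> play_rows --rows '[{"grip": 130,"delta_pos": [0,0,20],"yaw": 0},{"grip": 130,"delta_pos": [0,0,35],"yaw": 0},{"grip": 130,"delta_pos": [0,0,35],"yaw": 0},{"grip": 130,"delta_pos": [0,0,35],"yaw": 0},{"grip": 130,"delta_pos": [5,-15,30],"yaw": -0.025},{"grip": 130,"delta_pos": [12,-30,20],"yaw": -0.025},{"grip": 130,"delta_pos": [12,-30,0],"yaw": -0.025},{"grip": 130,"delta_pos": [12,-30,0],"yaw": -0.025},{"grip": 130,"delta_pos": [12,-30,0],"yaw": -0.025},{"grip": 130,"delta_pos": [12,-30,0],"yaw": -0.025},{"grip": 130,"delta_pos": [12,-25,0],"yaw": -0.025},{"grip": 130,"delta_pos": [8,-15,0],"yaw": -0.025},{"grip": 130,"delta_pos": [4,-5,0],"yaw": 0},{"grip": 130,"delta_pos": [0,0,0],"yaw": 0},{"grip": 130,"delta_pos": [0,0,0],"yaw": 0}]'

```text
clock: 12.12
tcp_pos: [542.1, 6.9, 191.3]
tcp_rot: [2.25, 2.192, 0.022]
force: [-0.1, 0.1, -1.6]
finger_gap: 0.683
```

```bash
python3 -c "
from h import *
p,a,z,s=jaw();print(p,a,z,s['clock'],s['force'],s['finger_gap'])"
```

```text
[542.09995663   6.92210871 191.30506267] 88.52091562810547 [ 0.01035772  0.00975451 -0.99989878] 12.1167 [-0.11787721  0.07498068 -1.63783153] 0.6826892602054716
```

>>> play_rows --rows '[{"grip": 130,"delta_pos": [3,4,0],"yaw": 0},{"grip": 130,"delta_pos": [0,0,-15],"yaw": 0},{"grip": 130,"delta_pos": [0,0,-20],"yaw": 0},{"grip": 130,"delta_pos": [0,0,-10],"yaw": 0},{"grip": 130,"delta_pos": [0,0,0],"yaw": 0},{"grip": 130,"delta_pos": [0,0,0],"yaw": 0}]'

```text
clock: 12.62
tcp_pos: [543.8, 18.8, 145.4]
tcp_rot: [-2.239, -2.201, -0.025]
force: [0.5, 0.9, -0.5]
finger_gap: 0.678
```

```bash
python3 -c "
from h import *
p,a,z,s=jaw();print(p,a,z,s['clock'],s['force'],s['finger_gap'])"
```

```text
[543.76546842  18.83724471 145.38453746] 89.02561461261166 [ 0.01026601  0.01252616 -0.99986884] 12.6167 [ 0.53582774  0.94352041 -0.53283131] 0.6782337051611533
```

>>> play_rows --rows '[{"grip": 130,"delta_pos": [2,-7,0],"yaw": -0.009},{"grip": 130,"delta_pos": [0,0,0],"yaw": 0},{"grip": 130,"delta_pos": [0,0,-5],"yaw": 0},{"grip": 130,"delta_pos": [0,0,-4],"yaw": 0},{"grip": 130,"delta_pos": [0,0,0],"yaw": 0},{"grip": 130,"delta_pos": [0,0,0],"yaw": 0}]'

```text
clock: 13.12
tcp_pos: [547.9, 12.3, 139.0]
tcp_rot: [2.248, 2.192, 0.031]
force: [-0.0, 0.0, -1.0]
finger_gap: 0.679
```

```bash
python3 -c "
from h import *
p,a,z,s=jaw();print(p,a,z,s['clock'],s['force'],s['finger_gap'])"
```

```text
[547.89748737  12.26626167 138.97086326] 88.556836201973 [ 0.0151989   0.01250862 -0.99980625] 13.1167 [-0.03863642  0.0031167  -1.03472007] 0.6790665613529983
```

>>> play_rows --rows '[{"grip": 130,"delta_pos": [-2,-1,-5],"yaw": 0},{"grip": 130,"delta_pos": [0,0,-4],"yaw": 0},{"grip": 130,"delta_pos": [0,0,0],"yaw": 0}]'

```text
clock: 13.37
tcp_pos: [546.1, 10.9, 129.6]
tcp_rot: [2.248, 2.191, 0.032]
force: [-0.6, 0.5, -1.2]
finger_gap: 0.678
```

```bash
python3 -c "
from h import *
p,a,z,s=jaw();print(p,a,z,s['clock'],s['force'],s['finger_gap'])"
```

```text
[546.06641754  10.90112008 129.64883929] 88.53110888382535 [ 0.016198    0.01246316 -0.99979113] 13.3667 [-0.57322399  0.54467674 -1.1928931 ] 0.6775436544327886
```

>>> play_rows --rows '[{"grip": 130,"delta_pos": [0,0.3,-1.5],"yaw": 0},{"grip": 130,"delta_pos": [0,0,0],"yaw": 0},{"grip": 60,"delta_pos": [0,0,0],"yaw": 0},{"grip": 40,"delta_pos": [0,0,0],"yaw": 0},{"grip": 20,"delta_pos": [0,0,0],"yaw": 0},{"grip": 0,"delta_pos": [0,0,0],"yaw": 0},{"grip": 0,"delta_pos": [0,0,15],"yaw": 0},{"grip": 0,"delta_pos": [0,0,30],"yaw": 0},{"grip": 0,"delta_pos": [0,0,35],"yaw": 0},{"grip": 0,"delta_pos": [5,0,35],"yaw": 0},{"grip": 0,"delta_pos": [10,0,30],"yaw": 0},{"grip": 0,"delta_pos": [10,-10,10],"yaw": 0},{"grip": 0,"delta_pos": [10,-20,0],"yaw": 0},{"grip": 0,"delta_pos": [0,-10,0],"yaw": 0},{"grip": 0,"delta_pos": [0,0,0],"yaw": 0},{"grip": 0,"delta_pos": [0,0,0],"yaw": 0}]'

```text
clock: 14.7
tcp_pos: [579.0, -29.2, 291.6]
tcp_rot: [2.248, 2.192, 0.032]
force: [0.1, -0.2, -1.1]
finger_gap: 1.004
```

Run:
```python
from h import *
import pickle
p,a,z,s=jaw();print(p,a,z,s["clock"],s["finger_gap"])
w=cam("wrist");pickle.dump((w,p),open("w4.pkl","wb"))
cv2.imwrite("pics/w4.png",w["im"][...,::-1])
for k in blobs(w,[22,120,120],[35,255,255],800):
    l=label(w,k,90,150);print("Y",cen(k),rect(w,k,153),None if l is None else (cen(l),rect(w,l,153)))
for k in blobs(w,[112,90,30],[135,255,255],30): print("B",cen(k),rect(w,k,121))
for k in blobs(w,[0,170,90],[8,255,255],40)+blobs(w,[173,170,90],[180,255,255],40): print("red",cen(k),rect(w,k,57),cv2.minAreaRect(k))
```

```text
[578.97509505 -29.21200778 291.56407726] 88.57705019818519 [ 0.01560296  0.01294213 -0.9997945 ] 14.7 1.00429417482346
Y [330.26883449 143.52559776] [545.3  10.7  89.7  60.4  -1.1] (array([330.79848485, 146.17444005]), array([545.2,  11.2,  48.9,  30.1,  -1.5]))
red [517.71208298 236.11802635] [664.4 230.5  62.4  14.7  -1.6] ((517.1724243164062, 237.4310760498047), (13.184671401977539, 54.12925720214844), 11.888657569885254)
red [373.63239494 115.92982456] [544.7  63.8 110.6  10.9  -1.5] ((370.0988464355469, 128.20277404785156), (11.357558250427246, 113.43314361572266), 4.356975078582764)
```

View pics/w4.png

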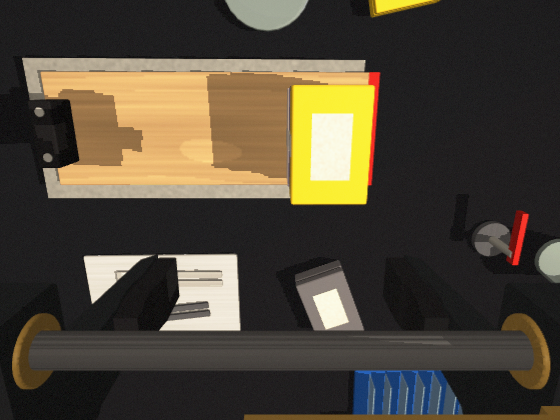

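The picture shows yellow at (330,145), i.e. (545.2, 11.0) at about -1.3°, which puts it within 1 mm of blue. The stripe is at (373,116), the pointer at (518,236) and the grip block near (50,132). I'm moving the camera between the stripe and the pointer to measure the travel.

>>> play_rows --rows '[{"grip": 0,"delta_pos": [0,25,0],"yaw": 0},{"grip": 0,"delta_pos": [0,35,0],"yaw": 0},{"grip": 0,"delta_pos": [0,35,0],"yaw": 0},{"grip": 0,"delta_pos": [0,35,0],"yaw": 0},{"grip": 0,"delta_pos": [0,25,0],"yaw": 0},{"grip": 0,"delta_pos": [0,10,0],"yaw": 0},{"grip": 0,"delta_pos": [0,0,0],"yaw": 0},{"grip": 0,"delta_pos": [0,0,0],"yaw": 0}]'

```text
clock: 15.42
tcp_pos: [569.0, 144.0, 282.2]
tcp_rot: [-2.243, -2.185, -0.011]
force: [-0.1, 0.3, 0.3]
finger_gap: 1.001
```

```bash
cat >> h.py <<'E'
def gap(w):
    "points of pointer bar (+-y edges) and stripe front edge, on z=57"
    h=cv2.cvtColor(w["im"],cv2.COLOR_RGB2HSV)
    m=cv2.inRange(h,np.array([0,150,60]),np.array([8,255,255]))|cv2.inRange(h,np.array([172,150,60]),np.array([180,255,255]))
    for k in sorted([k for k in cv2.findContours(m,0,cv2.CHAIN_APPROX_NONE)[0] if cv2.contourArea(k)>40],key=cv2.contourArea):
        q=np.zeros_like(m);cv2.drawContours(q,[k],-1,255,-1);rows=np.where(q.any(1))[0];n=len(rows);rows=rows[n//8:-max(n//8,1)]
        L=np.array([plane(w,(np.where(q[r])[0][0]-.5,r),57)[:2] for r in rows]);R=np.array([plane(w,(np.where(q[r])[0][-1]+.5,r),57)[:2] for r in rows])
        for nm,P in(("left(-y)",L),("right(+y)",R)):
            s,i=np.polyfit(P[:,0],P[:,1],1);print(nm,"x",P[:,0].min().round(1),P[:,0].max().round(1),"y at mid",(s*P[:,0].mean()+i).round(2),"slope",s.round(4),"y@x=600",(s*600+i).round(2))
        print("extent",rect(w,k,57))
E
python3 - <<'E'
from h import *
import pickle
p,a,z,s=jaw();print(p,a,z,s["clock"])
w=cam("wrist");pickle.dump((w,p),open("w5.pkl","wb"))
cv2.imwrite("pics/w5.png",w["im"][...,::-1]);gap(w)
E
```

```text
[569.01990956 144.01855358 282.21346952] 88.50262107069824 [-0.00184701  0.01191067 -0.99992736] 15.4167
left(-y) x 639.8 688.8 y at mid 228.15 slope -0.0083 y@x=600 228.68
right(+y) x 640.1 689.1 y at mid 237.06 slope -0.0343 y@x=600 239.26
extent [664.8 232.5  65.4   9.6  -1.5]
left(-y) x 501.8 584.9 y at mid 57.85 slope -0.0247 y@x=600 56.43
right(+y) x 502.2 585.3 y at mid 70.88 slope -0.027 y@x=600 69.34
extent [544.6  64.3 110.6  13.2  -1.5]
```

View pics/w5.png

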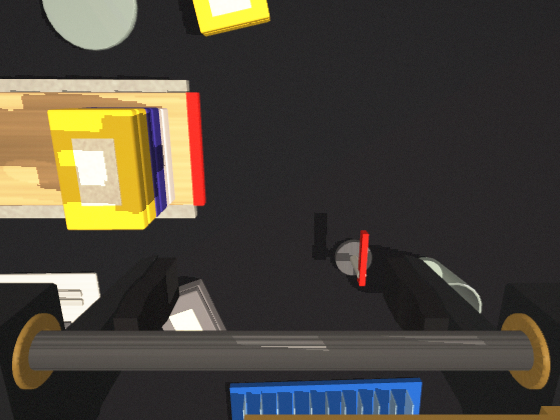

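The measurement is consistent: the front's top edge is at about (544.5, 68.5) and the pointer centre line at y≈233.3 (x≈664), both tilted -1.5°, so the travel is about 168 mm. The picture shows the stripe at (196,150) and the bar at (363,258). Now I go to the grip block, expected at (536.7, -236.5).

>>> play_rows --rows '[{"grip": 0,"delta_pos": [0,-20,0],"yaw": 0},{"grip": 0,"delta_pos": [-3,-35,0],"yaw": 0},{"grip": 0,"delta_pos": [-3,-35,0],"yaw": 0},{"grip": 0,"delta_pos": [-3,-35,0],"yaw": 0},{"grip": 0,"delta_pos": [-3,-35,0],"yaw": 0},{"grip": 0,"delta_pos": [-3,-35,0],"yaw": 0},{"grip": 0,"delta_pos": [-3,-35,0],"yaw": 0},{"grip": 0,"delta_pos": [-3,-35,0],"yaw": 0},{"grip": 0,"delta_pos": [-3,-35,0],"yaw": 0},{"grip": 0,"delta_pos": [-3,-35,0],"yaw": 0},{"grip": 0,"delta_pos": [0,-25,0],"yaw": 0},{"grip": 0,"delta_pos": [0,-10,0],"yaw": 0},{"grip": 0,"delta_pos": [0,0,0],"yaw": 0},{"grip": 0,"delta_pos": [0,0,0],"yaw": 0}]'

```text
clock: 16.63
tcp_pos: [527.9, -262.6, 280.8]
tcp_rot: [-2.269, -2.161, -0.0]
force: [0.3, 1.4, 0.1]
finger_gap: 1.0
```

Run:
```python
from h import *
import pickle
p,a,z,s=jaw();print(p,a,z,s["clock"])
w=cam("wrist");pickle.dump((w,p),open("w6.pkl","wb"))
g=np.array([536.7,-236.5]);u=np.array([.026,1]);v=np.array([1,-.026]);im=w["im"].copy()
for i,j in((1,1),(1,-1),(-1,-1),(-1,1)):
    q=proj(w,[*(g+i*30*v+j*10*u),93]);print(q);cv2.circle(im,tuple(int(round(t)) for t in q),3,(0,255,0),1)
cv2.imwrite("pics/w6.png",im[...,::-1])
```

```text
[ 527.93763064 -262.58514739  280.84461446] 87.20726053051781 [-0.00556392  0.00626495 -0.9999649 ] 16.6333
[319.15026208 221.0392929 ]
[297.7711695  221.52692398]
[297.14423051 157.57051115]
[319.60392043 157.05531259]
```

View pics/w6.png

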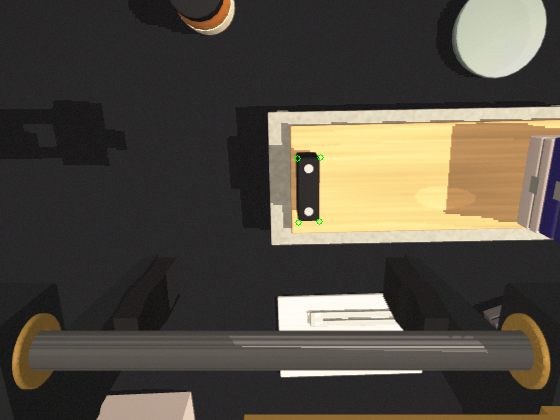

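The predicted corners of the grip block's top land on the block at (308,189), within about 1 px, which confirms its place and height. I'm descending above it.

>>> play_rows --rows '[{"grip": 0,"delta_pos": [8,24,0],"yaw": 0.022},{"grip": 0,"delta_pos": [0,0,0],"yaw": 0},{"grip": 0,"delta_pos": [0,0,-30],"yaw": 0},{"grip": 0,"delta_pos": [0,0,-35],"yaw": 0},{"grip": 0,"delta_pos": [0,0,-35],"yaw": 0},{"grip": 0,"delta_pos": [0,0,-35],"yaw": 0},{"grip": 0,"delta_pos": [0,0,-15],"yaw": 0},{"grip": 0,"delta_pos": [0,0,0],"yaw": 0},{"grip": 0,"delta_pos": [0,0,0],"yaw": 0}]'

```text
clock: 17.43
tcp_pos: [538.5, -224.8, 130.4]
tcp_rot: [-2.23, -2.21, -0.007]
force: [-0.2, -0.1, 0.6]
finger_gap: 1.0
```

```bash
python3 -c "
from h import *
p,a,z,s=jaw();print(p,a,z,s['clock'],s['force'],s['finger_gap'])"
```

```text
[ 538.4919126  -224.7705984   130.37525489] 89.48021867444767 [ 0.0020373   0.00430756 -0.99998865] 17.4333 [-0.20540771 -0.12615092  0.5882188 ] 1.000046682658167
```

>>> play_rows --rows '[{"grip": 0,"delta_pos": [-2,-10,0],"yaw": -0.016},{"grip": 0,"delta_pos": [0,0,0],"yaw": 0},{"grip": 0,"delta_pos": [0,0,-15],"yaw": 0},{"grip": 0,"delta_pos": [0,0,-20],"yaw": 0},{"grip": 0,"delta_pos": [0,0,-10],"yaw": 0},{"grip": 0,"delta_pos": [0,0,0],"yaw": 0},{"grip": 0,"delta_pos": [0,0,0],"yaw": 0}]'

```text
clock: 18.02
tcp_pos: [544.6, -238.8, 96.9]
tcp_rot: [2.236, 2.181, 0.017]
force: [0.7, 0.5, -0.2]
finger_gap: 1.001
```

```bash
python3 -c "
from h import *
p,a,z,s=jaw();print(p,a,z,s['clock'],s['force'],s['finger_gap'])"
```

```text
[ 544.55217181 -238.83257026   96.92799215] 88.55392237738963 [ 0.02041538 -0.00490344 -0.99977956] 18.0167 [ 0.71476656  0.51562421 -0.16085242] 1.0005151356652835
```

>>> play_rows --rows '[{"grip": 0,"delta_pos": [-8,2,-5],"yaw": 0},{"grip": 0,"delta_pos": [0,0,-10],"yaw": 0},{"grip": 0,"delta_pos": [0,0,-8],"yaw": 0},{"grip": 0,"delta_pos": [0,0,0],"yaw": 0},{"grip": 0,"delta_pos": [0,0,0],"yaw": 0}]'

```text
clock: 18.43
tcp_pos: [537.9, -238.0, 76.0]
tcp_rot: [2.233, 2.176, 0.021]
force: [1.0, 0.3, 0.4]
finger_gap: 0.997
```

```bash
python3 -c "
from h import *
p,a,z,s=jaw();print(p,a,z,s['clock'],s['force'],s['finger_gap'])"
```

```text
[ 537.87132573 -238.0463512    76.0409377 ] 88.52647762612182 [ 0.0260978  -0.00778686 -0.99962907] 18.4333 [0.97522676 0.25510601 0.38462082] 0.996840182927761
```

>>> play_rows --rows '[{"grip": 0,"delta_pos": [-1,1.5,-6],"yaw": 0},{"grip": 0,"delta_pos": [0,0,-5],"yaw": 0},{"grip": 0,"delta_pos": [0,0,0],"yaw": 0},{"grip": 0,"delta_pos": [0,0,0],"yaw": 0}]'

```text
clock: 18.77
tcp_pos: [536.8, -236.3, 63.7]
tcp_rot: [2.233, 2.176, 0.021]
force: [-0.7, -0.9, 0.7]
finger_gap: 1.0
```

```bash
python3 -c "
from h import *
p,a,z,s=jaw();print(p,a,z,s['clock'],s['force'],s['finger_gap'])"
```

```text
[ 536.76382808 -236.26677922   63.71114051] 88.52987441637256 [ 0.02579294 -0.00757592 -0.9996386 ] 18.7667 [-0.66933576 -0.91961979  0.70105502] 0.9997483005409902
```

>>> play_rows --rows '[{"grip": 230,"delta_pos": [0,0,0],"yaw": 0},{"grip": 230,"delta_pos": [0,0,0],"yaw": 0},{"grip": 230,"delta_pos": [0,0,0],"yaw": 0},{"grip": 230,"delta_pos": [0,0,0],"yaw": 0},{"grip": 230,"delta_pos": [0,0,0],"yaw": 0},{"grip": 230,"delta_pos": [0,0,0],"yaw": 0},{"grip": 230,"delta_pos": [0,0,0],"yaw": 0}]' --newtons 45

```text
clock: 19.35
tcp_pos: [537.5, -236.5, 64.4]
tcp_rot: [2.232, 2.176, 0.021]
force: [0.2, 0.6, 0.1]
finger_gap: 0.492
```

```bash
python3 -c "
from h import *
p,a,z,s=jaw();print(p,a,z,s['clock'],s['force'],s['moment'],s['finger_gap'])"
```

```text
[ 537.473405   -236.53296337   64.355474  ] 88.53762705760099 [ 0.02684418 -0.00810849 -0.99960674] 19.35 [0.18023482 0.61443473 0.09391836] [0.04187639 0.03670356 0.06548875] 0.492347651045116
```

Still closing at 0.49; I'll wait.

>>> play_rows --rows '[{"grip": 230,"delta_pos": [0,0,0],"yaw": 0},{"grip": 230,"delta_pos": [0,0,0],"yaw": 0},{"grip": 230,"delta_pos": [0,0,0],"yaw": 0},{"grip": 230,"delta_pos": [0,0,0],"yaw": 0},{"grip": 230,"delta_pos": [0,0,0],"yaw": 0},{"grip": 230,"delta_pos": [0,0,0],"yaw": 0}]'

```text
clock: 19.85
tcp_pos: [537.6, -236.7, 64.6]
tcp_rot: [2.232, 2.175, 0.021]
force: [0.3, -0.2, -0.1]
finger_gap: 0.228
```

```bash
python3 -c "
from h import *
p,a,z,s=jaw();print(p,a,z,s['clock'],s['force'],s['moment'],s['finger_gap'])"
```

```text
[ 537.62822338 -236.73141811   64.60357036] 88.51799231971735 [ 0.02732445 -0.00828953 -0.99959225] 19.85 [ 0.30925132 -0.24782888 -0.09601346] [ 0.0890063  -0.0285007  -0.00826584] 0.2283199740716008
```

Gripped at 20.1 mm. I'm starting the slide gently along (0.026, 1), with a slight downward bias.

>>> play_rows --rows '[{"grip": 230,"delta_pos": [0,2,0],"yaw": 0},{"grip": 230,"delta_pos": [0.1,4,0],"yaw": 0},{"grip": 230,"delta_pos": [0.1,5,0],"yaw": 0},{"grip": 230,"delta_pos": [0.1,5,0],"yaw": 0},{"grip": 230,"delta_pos": [0.1,5,0],"yaw": 0},{"grip": 230,"delta_pos": [0.1,5,0],"yaw": 0},{"grip": 230,"delta_pos": [0.1,5,0],"yaw": 0},{"grip": 230,"delta_pos": [0.1,4,0],"yaw": 0},{"grip": 230,"delta_pos": [0,2,0],"yaw": 0},{"grip": 230,"delta_pos": [0,0,0],"yaw": 0}]'

```text
clock: 20.68
tcp_pos: [538.5, -198.6, 65.0]
tcp_rot: [2.228, 2.173, 0.018]
force: [0.8, -4.9, -1.0]
finger_gap: 0.221
```

```bash
python3 -c "
from h import *
p,a,z,s=jaw();print(p,a,z,s['clock'],s['force'],s['moment'],s['finger_gap'])"
```

```text
[ 538.4966819  -198.59294082   64.9838369 ] 88.55094585340318 [ 0.02850782 -0.01311234 -0.99950756] 20.6833 [ 0.79218383 -4.88745538 -0.98918704] [-0.29241865 -0.00725883 -0.04545682] 0.2207955518123686
```

>>> play_rows --rows '[{"grip": 230,"delta_pos": [0,2,-0.3],"yaw": 0},{"grip": 230,"delta_pos": [0.1,4,-0.3],"yaw": 0},{"grip": 230,"delta_pos": [0.2,5,-0.3],"yaw": 0},{"grip": 230,"delta_pos": [0.2,5,-0.3],"yaw": 0},{"grip": 230,"delta_pos": [0.2,5,-0.3],"yaw": 0},{"grip": 230,"delta_pos": [0.2,5,-0.3],"yaw": 0},{"grip": 230,"delta_pos": [0.2,5,-0.3],"yaw": 0},{"grip": 230,"delta_pos": [0.2,5,-0.3],"yaw": 0},{"grip": 230,"delta_pos": [0.2,5,-0.3],"yaw": 0},{"grip": 230,"delta_pos": [0.1,5,-0.3],"yaw": 0},{"grip": 230,"delta_pos": [0.1,4,-0.3],"yaw": 0},{"grip": 230,"delta_pos": [0,2,-0.3],"yaw": 0},{"grip": 230,"delta_pos": [0,0,0],"yaw": 0}]'

```text
clock: 21.77
tcp_pos: [543.4, -149.3, 66.9]
tcp_rot: [2.217, 2.17, 0.014]
force: [-0.1, -2.8, 0.3]
finger_gap: 0.222
```

```bash
python3 -c "
from h import *
p,a,z,s=jaw();print(p,a,z,s['clock'],s['force'],s['moment'],s['finger_gap'])"
```

```text
[ 543.40479532 -149.2996995    66.88809886] 88.75104053803075 [ 0.03411306 -0.0220028  -0.99917575] 21.7667 [-0.06810237 -2.80349856  0.31737961] [-0.05629419  0.29175122  0.04085673] 0.22186685864998662
```

>>> play_rows --rows '[{"grip": 230,"delta_pos": [0,0,-2],"yaw": 0},{"grip": 230,"delta_pos": [0,0,0],"yaw": 0}]'

```text
clock: 21.93
tcp_pos: [543.7, -149.4, 65.5]
tcp_rot: [2.216, 2.17, 0.014]
force: [-1.2, -3.2, 2.2]
finger_gap: 0.225
```

Run:
```python
from h import *
import pickle
p,a,z,s=jaw();print(p,a,z,s['clock'],s['force'],s['moment'],s['finger_gap'])
w=cam("wrist");S=cam("side");T=cam("top");pickle.dump((w,S,T,p),open("m1.pkl","wb"))
cv2.imwrite("pics/m1.png",np.vstack([np.hstack([w["im"][:330,150:560],cv2.resize(S["im"][110:275,190:385],(390,330),interpolation=2)])])[...,::-1])
gap(w)
```

```text
[ 543.7184453  -149.39417937   65.52362731] 88.77359654617142 [ 0.0345819  -0.0221034  -0.99915741] 21.9333 [-1.2145469  -3.15696502  2.23933867] [0.21536131 0.37993391 0.11886389] 0.22518927618770482
```

View pics/m1.png

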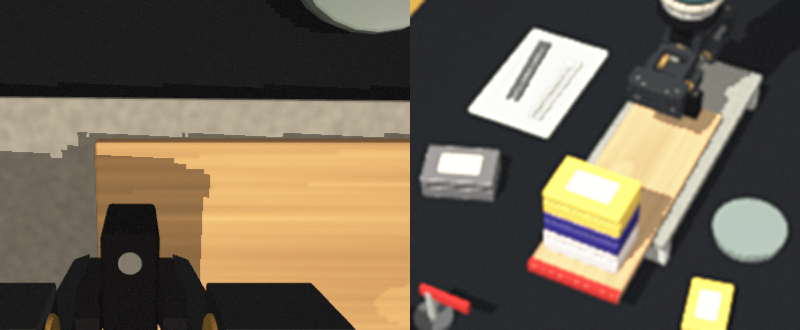

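>>> play_rows --rows '[{"grip": 230,"delta_pos": [-0.5,4,-0.5],"yaw": -0.002},{"grip": 230,"delta_pos": [-0.5,8,-0.5],"yaw": 0},{"grip": 230,"delta_pos": [-0.5,8,-0.5],"yaw": 0},{"grip": 230,"delta_pos": [-0.2,4,-0.5],"yaw": 0}]'

```text
clock: 22.42
tcp_pos: [544.7, -129.2, 66.1]
tcp_rot: [2.214, 2.16, 0.014]
force: [-1.1, -6.9, 5.1]
finger_gap: 0.221
```

Run:
```python
from h import *
p,a,z,s=jaw();print(p,a,z,s['clock'],s['force'],s['moment'],s['finger_gap'])
```

```text
[ 544.65022819 -129.21122566   66.14989421] 88.56640570958513 [ 0.04011759 -0.02803322 -0.99880164] 22.4167 [-1.07898983 -6.90288296  5.05095943] [-0.3122227   0.37776432  0.10699589] 0.2210773352737588
```

>>> play_rows --rows '[{"grip": 230,"delta_pos": [-0.5,6,-0.5],"yaw": 0},{"grip": 230,"delta_pos": [-1,10,-0.5],"yaw": 0},{"grip": 230,"delta_pos": [-1,12,-0.5],"yaw": 0},{"grip": 230,"delta_pos": [-0.5,8,-0.5],"yaw": 0},{"grip": 230,"delta_pos": [0,3,-0.5],"yaw": 0}]'

```text
clock: 22.83
tcp_pos: [546.0, -93.9, 68.2]
tcp_rot: [2.204, 2.153, 0.015]
force: [-0.7, -5.9, 4.1]
finger_gap: 0.221
```

Run:
```python
from h import *
import pickle
p,a,z,s=jaw();print(p,a,z,s['clock'],s['force'],s['moment'],s['finger_gap'])
for n in("top","side"):
    c=cam(n);pickle.dump(c,open(f"m2{n}.pkl","wb"));print(n);gap(c) if n=="top" else [print(cen(k),rect(c,k,57)) for k in blobs(c,[0,150,90],[8,255,255],15)+blobs(c,[172,150,90],[180,255,255],15)]
    for k in blobs(c,[22,120,120],[35,255,255],150): 
        l=label(c,k); 
        if l is not None: print("Y",cen(l).round(1),plane(c,cen(l),153)[:2].round(1))
```

```text
[545.95326083 -93.92498778  68.17518191] 88.60285271448343 [ 0.04903467 -0.03664055 -0.99812478] 22.8333 [-0.71202519 -5.86946113  4.07198048] [-0.75776495  0.51418886  0.16752883] 0.22109255158224156
top
left(-y) x 643.2 694.3 y at mid 238.76 slope -0.0132 y@x=600 239.67
right(+y) x 643.0 694.2 y at mid 227.92 slope -0.0057 y@x=600 228.31
extent [668.7 233.8  67.4  10.5   1.1]
left(-y) x 506.8 595.2 y at mid 214.23 slope -0.0187 y@x=600 213.32
right(+y) x 506.8 595.1 y at mid 203.61 slope -0.017 y@x=600 202.78
extent [551.1 209.5 114.4  12.7   0.9]
Y [212.6 306.6] [300.4 222.5]
Y [269.  262.4] [398.8  95.4]
Y [243.1 197.2] [551.2 156.3]
side
[259.49858035 268.99034639] [548.5 211.4 114.   17.6  -1. ]
[208.02272727 258.7790404 ] [663.4 234.2  67.2  17.   -2.2]
Y [367.1 325.3] [287.5 303.1]
Y [338.7 262.2] [381.7 193.9]
Y [268.5 221.6] [550.6 156.8]
```

>>> play_rows --rows '[{"grip": 230,"delta_pos": [0,0,-4],"yaw": 0},{"grip": 230,"delta_pos": [0,0,-3],"yaw": 0}]' --newtons 60

```text
clock: 23.1
tcp_pos: [546.7, -94.1, 64.4]
tcp_rot: [2.204, 2.153, 0.015]
force: [-15.6, -1.0, 36.9]
finger_gap: 0.219
```

Run:
```python
from h import *
p,a,z,s=jaw();print(p,a,z,s['clock'],s['force'],s['moment'],s['finger_gap'])
def red(c): return [(cen(k),cv2.contourArea(k)) for k in blobs(c,[0,150,90],[8,255,255],15)+blobs(c,[172,150,90],[180,255,255],15)]
for _ in range(1):
    T=cam("top");S=cam("side")
    rt=red(T);rs=red(S)
    for a,_ in rt:
        for b,_ in rs: 
            X,e=tri(T,a,S,b)
            if e<12: print(a,b,X.round(1),e.round(1))
import pickle
d=pickle.load(open("d0.pkl","rb"));T,S=d["top"],d["side"]
for a,_ in red(T):
    for b,_ in red(S):
        X,e=tri(T,a,S,b)
        if e<12: print("d0",a,b,X.round(1),e.round(1))
w,p=pickle.load(open("w5.pkl","rb"));print("riser end",plane(w,(190,80),45),plane(w,(196,213),45))
```

```text
[546.67621228 -94.13334737  64.35718065] 88.62291842044779 [ 0.04915142 -0.03606325 -0.99814006] 23.1 [-15.5634642   -0.97543433  36.89684125] [0.65770671 2.38148784 0.12674499] 0.21928615112834
[226.59599156 205.08860759] [259.5990099  268.14466447] [549.5 209.2  56.1] 2.2
[218.17567568 161.48648649] [208.12030075 258.84461153] [664.1 233.   55.1] 4.5
d0 [282.68680765 206.1470292 ] [289.375  222.7175] [544.2  65.6  57.4] 4.3
d0 [218.1954023  161.54252874] [207.76523995 258.74059663] [664.5 233.1  55.1] 3.6
riser end [478.08116645  61.92468524  45.        ] [611.95744641  55.67144172  45.        ]
```

>>> play_rows --rows '[{"grip": 230,"delta_pos": [-0.5,5,0],"yaw": 0},{"grip": 230,"delta_pos": [-0.5,8,-1],"yaw": 0},{"grip": 230,"delta_pos": [-0.5,6,-1.5],"yaw": 0}]'

```text
clock: 23.45
tcp_pos: [548.2, -79.7, 66.4]
tcp_rot: [2.198, 2.147, 0.016]
force: [-0.8, -8.2, 7.9]
finger_gap: 0.219
```

Run:
```python
from h import *
p,a,z,s=jaw();print(p,a,z,s['clock'],s['force'],s['moment'],s['finger_gap'])
```

```text
[548.16897231 -79.66736915  66.39098857] 88.58134770861973 [ 0.0556071  -0.04207641 -0.99756575] 23.45 [-0.8107054  -8.1738199   7.88380197] [-0.80474767  0.56786847  0.11627502] 0.21887475199037731
```

>>> play_rows --rows '[{"grip": 230,"delta_pos": [0,0,-2.5],"yaw": 0},{"grip": 230,"delta_pos": [-0.5,5,-2],"yaw": 0},{"grip": 230,"delta_pos": [-0.5,5,-2],"yaw": 0},{"grip": 230,"delta_pos": [0,0,-2],"yaw": 0}]'

```text
clock: 23.78
tcp_pos: [550.6, -73.2, 64.5]
tcp_rot: [2.192, 2.143, 0.017]
force: [-7.2, 3.1, 13.8]
finger_gap: 0.219
```

```bash
cat > m.py <<'E'
from h import *
import pickle
p,a,z,s=jaw();print(p,a,z,s['clock'],s['force'],s['moment'],s['finger_gap'])
def red(c): return sorted([(k,cv2.contourArea(k)) for k in blobs(c,[0,150,90],[8,255,255],15)+blobs(c,[172,150,90],[180,255,255],15)],key=lambda t:t[1])
T=cam("top");S=cam("side");pickle.dump((T,S),open("last.pkl","wb"))
for n,c in(("top",T),("side",S)):
    print(n,[(rect(c,k,57),ar) for k,ar in red(c)])
rt=red(T)[-2:];rs=red(S)[-2:]
for (a,_),(b,_) in zip(rt,rs):
    X,e=tri(T,cen(a),S,cen(b));print("tri",X.round(1),e.round(1))
E
python3 m.py
```

```text
[550.6355908  -73.16363497  64.49647204] 88.61860347031785 [ 0.06151198 -0.04682794 -0.99700723] 23.7833 [-7.19025429  3.06895989 13.83775566] [1.7196081  1.33297353 0.49073817] 0.2188659935060254
top [(array([667.3, 233.8,  64.7,  10.5,   1.1]), 75.0), (array([552.6, 231.4, 117. ,  10.3,   1.1]), 152.0)]
side [(array([663.4, 234.2,  67.2,  17. ,  -2.2]), 131.0), (array([551.1, 230.8, 114.8,  18.5,  -1. ]), 308.5)]
tri [664.1 233.1  55.3] 3.7
tri [548.9 230.8  57.3] 1.8
```

```bash
python3 -c "
from h import *
import pickle
T,S=pickle.load(open('last.pkl','rb'));gap(T)
print('d0');gap(pickle.load(open('d0.pkl','rb'))['top'])"
```

```text
left(-y) x 643.2 694.3 y at mid 238.76 slope -0.0132 y@x=600 239.67
right(+y) x 643.0 694.2 y at mid 227.92 slope -0.0057 y@x=600 228.31
extent [668.7 233.8  67.3  10.5   1.1]
left(-y) x 507.0 598.0 y at mid 236.51 slope -0.0191 y@x=600 235.6
right(+y) x 506.9 597.9 y at mid 224.96 slope 0.0198 y@x=600 225.91
extent [552.6 231.4 117.   10.3   1.1]
d0
left(-y) x 643.2 694.3 y at mid 238.76 slope -0.0132 y@x=600 239.67
right(+y) x 643.0 694.2 y at mid 227.92 slope -0.0057 y@x=600 228.31
extent [668.7 233.8  67.4  10.5   1.1]
left(-y) x 500.7 591.2 y at mid 72.55 slope -0.042 y@x=600 70.27
right(+y) x 500.6 591.0 y at mid 60.11 slope -0.045 y@x=600 57.66
extent [546.1  66.1 116.6  12.7  -2.5]
```

>>> play_rows --rows '[{"grip": 230,"delta_pos": [-1,4.5,-1.5],"yaw": 0},{"grip": 230,"delta_pos": [-0.5,0.5,-2],"yaw": 0}]'

```text
clock: 24.05
tcp_pos: [551.2, -70.3, 65.0]
tcp_rot: [2.188, 2.141, 0.018]
force: [-4.6, 1.9, 13.2]
finger_gap: 0.22
```

```bash
python3 m.py; python3 -c "
from h import *
import pickle
T,S=pickle.load(open('last.pkl','rb'));gap(T)"
```

```text
[551.15694911 -70.26135373  65.04769167] 88.65394534054087 [ 0.06488291 -0.04921754 -0.9966784 ] 24.05 [-4.60610788  1.8704467  13.20476575] [1.28303886 1.06392659 0.45782857] 0.22047245704163956
top [(array([667.4, 233.8,  64.6,  10.4,   1.1]), 72.0), (array([553.9, 234. , 114.6,  10.3,   1.2]), 143.0)]
side [(array([663.4, 234.9,  67.1,  17.7,  -0.9]), 133.0), (array([551.1, 233.7, 114.8,  18. ,  -1. ]), 310.0)]
tri [664.3 233.   55. ] 5.0
tri [550.3 233.4  56.1] 0.0
left(-y) x 643.2 694.3 y at mid 238.63 slope -0.0257 y@x=600 240.39
right(+y) x 643.0 694.2 y at mid 227.92 slope -0.0057 y@x=600 228.31
extent [668.7 233.8  67.4  10.5   1.1]
left(-y) x 509.6 598.0 y at mid 239.15 slope -0.0182 y@x=600 238.3
right(+y) x 509.5 597.9 y at mid 227.85 slope 0.0133 y@x=600 228.47
extent [553.9 234.  114.6  10.3   1.2]
```

>>> play_rows --rows '[{"grip": 230,"delta_pos": [-0.5,0.5,-1.5],"yaw": 0}]'

```text
clock: 24.23
tcp_pos: [551.2, -70.2, 65.1]
tcp_rot: [2.187, 2.14, 0.019]
force: [-5.6, -5.9, 15.0]
finger_gap: 0.225
```

```bash
python3 m.py
python3 - <<'E'
from h import *
import pickle
T,S=pickle.load(open('last.pkl','rb'))
for n,c in(("T",T),("S",S)):
  for lo,hi,z in(([22,120,120],[35,255,255],153),):
    for k in blobs(c,lo,hi,300): print(n,cen(k).round(1))
a=cv2.resize(T["im"][120:280,140:340],(400,320),interpolation=2);b=cv2.resize(S["im"][130:330,170:410],(400,333),interpolation=2)[:320]
cv2.imwrite("pics/fin.png",np.hstack([a,b])[...,::-1]);print(bot.sense()["tcp_pos"],bot.sense()["force"])
E
```

```text
[551.19236604 -70.20242243  65.11789201] 88.66807215566635 [ 0.06561831 -0.04932134 -0.99662513] 24.2333 [-5.56972156 -5.91301622 15.0050045 ] [0.16908217 1.05423298 0.3114762 ] 0.225030177506627
top [(array([667.3, 233.8,  64.7,  10.4,   1.1]), 72.5), (array([553.9, 234. , 114.6,  10.3,   1.2]), 146.0)]
side [(array([663.4, 234.2,  67.2,  17. ,  -2.2]), 133.5), (array([551.1, 234. , 114.8,  18.5,  -1. ]), 310.0)]
tri [664.1 233.   55.3] 4.1
tri [550.  233.6  56.2] 0.6
T [213.  306.9]
T [269.1 262.5]
T [234.  195.9]
S [366.2 331.5]
S [338.  265.3]
S [262.4 232.6]
[551.17556389 -70.19651212  65.09216249] [-4.23758136 -4.63119643 13.51965769]
```

View pics/fin.png

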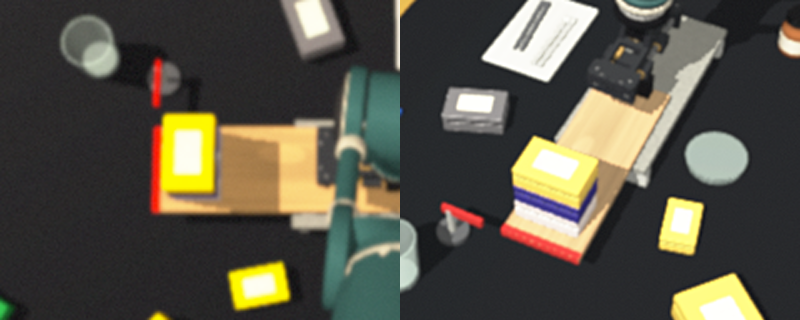

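The picture shows the column upright. The stripe's front end at (155,170) lines up with the pointer bar at (157,83). The downward hold is a steady 13.5 N, above the 8 N needed, so the board is pressed flat on the riser. Handing in.

```bash
python3 -c "
from h import *
print(bot.sign_off());print(bot.sense()['clock'],bot.sense()['tcp_pos'],bot.sense()['force'])"
```

```text
the job is handed in; nothing more can be done
None
the job is handed in; nothing more can be done
```

The job is handed in at 24.2 s of the 64 s allowed. Blue stands on white and yellow on blue. The board is slid out to the pointer, and the gripper is still holding it down.

- **Stack:** when I placed them, blue was within about 1 mm and 0.1° of white, and yellow within about 1 mm of blue. In the last picture the column still stands square.
- **Alignment with the pointer:** I measured a needed travel of about 168 mm. The last checks gave 166.6 to 168 mm, so the front end should be level with the pointer to about 1 to 1.5 mm.
- **Hold:** the grip is on the 20 mm block, with about 13.5 N measured on the tool as it presses down; up to 8 N is needed. The front's measured height was 56.2 mm, against 57.4 mm before the slide, which is within about one pixel.

**What did not go cleanly:**
- The tool leaned by about 4 to 5° by the end of the slide.
- The board drifted about 2 to 3 mm sideways.
- Around 75 to 90 mm of travel, its rear may have lifted about 2 mm. Near 143 to 157 mm it seems to have lifted 2 to 4 mm. I pressed it back down each time, once briefly reaching 37 N.
- One height check of the white case, using the top camera, failed because the hand was in view. I relied on its apparent size and on contact instead.
- I did not measure the bystanders again. None looked moved in the final picture.

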